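Scrub a high-current test socket

TASK

Take the orange-handled brush out of its white pot and scrub the inside of the tilted aluminium test socket with three full strokes: each time push the brush down the bore until the bristles press lightly but definitely on the sprung copper plate at the bottom, never ramming the plate to its stop, and draw it back up to around the mouth. Then hang the brush back in its pot, upright with its blue disc resting on the rim, and let go; leave the other things on the bench where they are.

Things in the scene. Friction and masses are not known exactly. Their poses are not given: they have to be found in the camera images.
- brush: Brush hanging upright in the pot at the start. Origin: centre of the underside of its blue guard disc (92 mm across, 8 mm thick); z runs along the brush to the handle end. Below: a 14 mm steel stem and a round black bristle head, 44 mm across, 48 mm long. The stem telescopes: the bristle tip is 115 to 140 mm below the origin, set differently each time, unmeasured, held stiffly (to about 80 N)
- brush_grip (a point): Point on the brush's axis 40 mm above its origin, near the middle of the orange square handle: 22 x 22 mm, from 8 to 80 mm above the origin, flats facing the brush's own x and y. The whole brush weighs 0.11 to 0.17 kg; it starts within 6 mm of the pot's axis, at any yaw
- pot: White round brush pot, fixed, 150 mm tall, 74 mm across, inner diameter 66 mm, inner floor 8 mm up, on a dark disc 120 mm across. Origin: centre of its underside; z up. It may be on either side of the robot's x axis, the socket on the other
- pot_rim (a point): Centre of the pot's mouth, 150 mm above the table, level with the rim on which the brush's guard disc rests
- socket: Fixed grey plinth 190 x 130 x 30 mm with two dark cheeks (up to 104 mm high, 50 mm either side of its middle) that hold the tilted socket tube. Origin: centre of its underside; z up; the tube leans towards its own -x side, roughly towards the robot
- bore: The aluminium socket tube, tilted 30 degrees (0.52 rad) from vertical. Origin: centre of the copper plate's face at rest; z points out of the tube along its axis, up and roughly towards the robot. Inner diameter 62 mm, widening to 72 mm over the last 20 mm; outer diameter 72 mm, 82 mm at the mouth. Depth from mouth to plate 85 mm
- mouth (a point): Centre of the tube's mouth, on its axis, 85 mm out from the plate at rest
- plate: Copper contact plate 58 mm across that closes the bottom of the bore. Origin: centre of its face; axes as the bore's. It is sprung: gives way at about 2 N, then 1.9 N per mm along the bore, and hits its stop after 12 mm (25 N). A light scrub is about 4 to 12 N; 22 N or more counts as ramming
- crimper_red: Bystander, to be left alone: crimping pliers with red handles, lying flat, about 180 x 60 x 16 mm. Origin: centre of its underside
- crimper_blue: Bystander, to be left alone: crimping pliers with blue handles, lying flat, about 180 x 60 x 16 mm. Origin: centre of its underside
- shell_a: Bystander, to be left alone: aluminium connector shell standing upright, 48 mm across, 60 mm tall. Origin: centre of its underside
- shell_b: Bystander, to be left alone: brass connector shell standing upright, 52 mm across, 70 mm tall. Origin: centre of its underside
- tape: Bystander, to be left alone: black tape roll lying flat, 90 mm across, 20 mm high. Origin: centre of its underside
- multimeter: Bystander, to be left alone: yellow multimeter lying flat, 150 x 80 x 35 mm. Origin: centre of its underside
- driver: Bystander, to be left alone: green-handled screwdriver 180 mm long, lying along its own x. Origin: centre of its underside

How it is judged (in metres and radians):
On the way, in this order (a step that is already met when the one before it is completed fails the run):
1. first stroke down: the brush presses on the copper plate with more than 3 N (contact force between brush and plate above 3 N), for 0.1 s.
2. first stroke up: the brush is drawn up until the underside of its guard disc is more than 165 mm above the plate's rest position along the bore, off the plate (z of brush in the frame of bore above 0.165 m and contact force between brush and plate below 0.2 N), for 0.05 s.
3. second stroke down: the brush presses on the copper plate with more than 3 N (contact force between brush and plate above 3 N), for 0.1 s.
4. second stroke up: the brush is drawn up until the underside of its guard disc is more than 165 mm above the plate's rest position along the bore, off the plate (all of step 2), for 0.05 s.
5. third stroke down: the brush presses on the copper plate with more than 3 N (contact force between brush and plate above 3 N), for 0.1 s.
6. third stroke up: the brush is drawn up until the underside of its guard disc is more than 165 mm above the plate's rest position along the bore, off the plate (all of step 4), for 0.05 s.
At the end, for the whole second after the job is handed in: After the three strokes the brush hangs at rest in its pot: the underside of its disc 146 to 155 mm above the pot's underside (on the 150 mm rim), within 12 mm of the pot's axis, handle up and within 0.06 rad of vertical, slower than 0.02 m/s, off the plate (horizontal distance between brush and pot_rim below 0.012 m and z of brush in the frame of pot between 0.146 and 0.155 m and angle between brush's own z axis and vertical below 0.06 rad and linear speed of brush below 0.02 m/s and contact force between brush and plate below 0.2 N); the robot touches nothing.
It fails at once if the plate is rammed: the brush presses on it with more than 22 N (contact force between brush and plate above 22 N).
It fails at once if the brush is dropped or laid down: tilted more than 1.1 rad (angle between brush's own z axis and vertical above 1.1 rad).
It fails at once if one of the other things on the bench is moved by more than 20 mm (distance of any of crimper_red, crimper_blue, shell_a, shell_b, tape, multimeter, driver from where it was at the start of the episode above 0.02 m).
It also fails if it takes over 64 s, if anything falls off the work surface, if the arm or the gripper's body presses on something with over 40 N, if the wrist force passes 120 N, or if a joint passes its speed limit or range.

ROBOT

A 6-joint arm with a two-finger parallel gripper is mounted at the origin on the work surface. World frame = base frame: x ahead of the robot, y to its left, z up, the work surface at z = 0. Lengths are in mm, angles in rad, forces in N, time in s.
With the tool pointing down it reaches from about 350 to 925 mm from the base axis. Payload 6.4 kg.
Tool frame: the origin (TCP) lies at the very end of the fingers, on their centre line; the grasp point (between the pads) lies 19 mm behind it (arm.hold_point_z is the z of the grasp point in the tool frame, in mm); z points along the fingers, y is the line along which they close (so a half turn about z gives the same grasp; the last joint's range is limited). The gripper opens to 94 mm and grips with 3 to 60 N. Pads are 16 mm wide; open, the fingers measure 119 mm over their backs; the gripper's body (75 mm by 177 mm) begins 78 mm behind the grasp point.
Start: joints at [-1.305, 0.245, 1.558, -0, 1.339, -0.174], TCP at [276.749, -588.153, 205.455] pointing down, gripper open.
Joint ranges: [-3.13, 3.13], [-1.02, 2.26], [0.13, 2.54], [-0.95, 4.09], [0.21, 2.88], [-2.74, 2.74]. Speed limits (rad/s): [2.57, 2.57, 3.14, 3.14, 3.14, 3.14].

INTERFACE

Orientations are given as a 3x3 rotation matrix whose columns are the frame's x, y, z axes.
In Python, from cell import arm gives the robot as it stands.
- The arm moves only by the tool send_rows, never from a script. Its argument "series" is one flat list of numbers, 7 for each row, row after row: the turn, a rotation vector about the tool's x, y, z in degrees, then the shift along the tool's x, y, z in cm, then the finger opening in cm, from 0 to 9.4. A call has 1 to 5 rows; each row shifts and turns the commanded pose from where the row before left it, along the tool's axes as they then stand; what a row does not reach is not made up. A row lasts 1/8 s, in which the tool goes at most 62.5 mm and 10.7 degrees, less where a joint would pass 70% of its speed; a pose out of reach is approached as far as the arm can. A call with a gripper value outside its range is refused whole. The fingers move at their own pace and stop on an object; "grip_force" is the grip in N (left out, the last holds). Time passes only in rows, so rows that do not move let the fingers close. It gives the time, the measured TCP pose, the force, the opening and the grip force at its end, in the units of the state.
- arm.state(): the state, without advancing time (a new reading comes with each control period).
- arm.camera(name): name is "scene" or "top" or "wrist"; returns (picture, depth): 480x640x3 uint8, red, green, blue; 480x640 float32, mm along the optical axis (not along the pixel's ray), 0 where there is no reading.
- arm.camera_info(name): a dict with "fx", "fy", "cx", "cy" (pixels), "rvec" (rotation vector, rad) and "tvec" (3), from world to camera coordinates, as OpenCV has them. Camera axes: x right, y down, z forward; pixel columns grow to the right and rows downward; lengths in mm; the calibration is good to about 2 mm. A picture is of the moment at which its call begins: read the wrist's pose just before it. camera_info takes no time and is no camera call; for the wrist camera it gives the pose at the moment of the call.
- arm.finish_job(): hands the job in; it is judged then, once.
The state is a dict: "time_s": time; "qpos": joint angles; "dq": joint speeds; "effort": joint torques, N m; "tcp_pos": TCP position; "tool_rot": TCP orientation; "contact_force": force on the tool from outside, world axes, zero at the start; "torque": the same for the moment, N m; "opening": finger opening in mm; "grip_force": force on a finger pad.
Only numpy, scipy, OpenCV 4.12 (cv2) and the standard library are available. Lean on these libraries where they do the work, as an engineer would, in place of code of your own. Each camera call takes 0.05 s, during which the arm holds its last target. There are 200 camera calls.

## Working session

There is one attempt and no reset: what is moved stays moved. The work goes in short steps, Python scripts to look and compute and a tool call to move; the robot and the scene stay as the last step left them, time stands still between calls to the robot, and variables do not carry over. Pictures are saved under pics/ and viewed, at most 10 in all, crops included, and the job is handed in when it is done.

Besides the shell and the picture viewer there is one more tool, called after "Request:" by a JSON object that holds its "name" and its "arguments", one argument or row to a line. send_rows: Moves the arm, as the interface text tells. Its arguments: {"type":"object","properties":{"series":{"type":"array","items":{"type":"number"}},"grip_force":{"type":"number"}},"required":["series"]}

```bash
mkdir -p pics; ls; cat > h.py <<'E'
import numpy as np, cv2
from cell import arm
def cam(n):
    i=arm.camera_info(n); im,d=arm.camera(n)
    K=np.array([[i['fx'],0,i['cx']],[0,i['fy'],i['cy']],[0,0,1.]])
    R=cv2.Rodrigues(np.array(i['rvec'],float))[0]; t=np.array(i['tvec'],float).ravel()
    return im,d,K,R,t
def world(d,K,R,t,u,v):
    u=np.asarray(u,float);v=np.asarray(v,float);z=d[v.astype(int),u.astype(int)]
    p=np.stack([(u-K[0,2])/K[0,0]*z,(v-K[1,2])/K[1,1]*z,z],-1)
    return (p-t)@R
def save(n,im): cv2.imwrite(n,cv2.cvtColor(im,cv2.COLOR_RGB2BGR))
E
python3 - <<'E'
from h import *
for n in ('scene','top'):
    im,d,K,R,t=cam(n); save(f'pics/{n}0.png',im); np.savez(f'{n}0.npz',im=im,d=d,K=K,R=R,t=t); print(n,-R.T@t,R[2],K[0,0])
E
```

```text
pics
scene [1091.11089262 -658.34571432  875.4635493 ] [-0.47281642  0.57370709 -0.6688085 ] 510.31992150392944
top [ 446.04006864    2.50823951 1334.51318496] [ 0.10597113 -0.00361575 -0.99436263] 484.3472336851737
```

View pics/scene0.png

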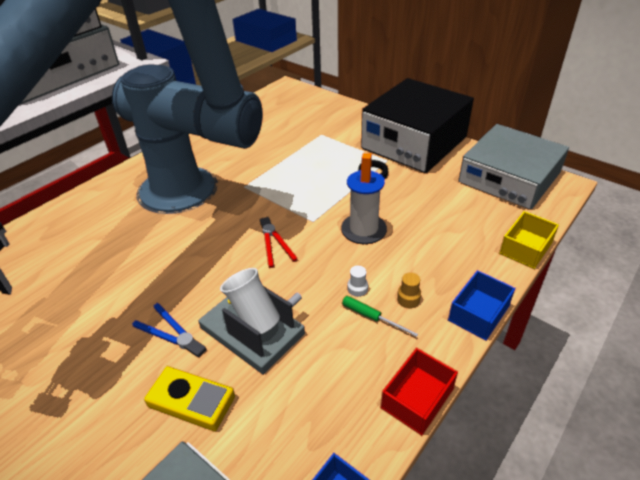

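View pics/top0.png

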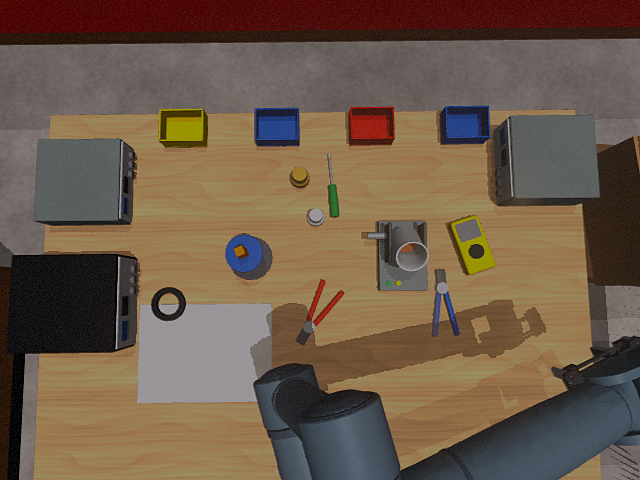

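The scene view shows the brush at about (366,170) in its pot and the socket at (250,315). In the top view the blue disc is at (244,253), the tube mouth at (410,256), and the plinth spans roughly 377–428 by 220–290.

```bash
cat > m.py <<'E'
from h import *
for n in ('top','scene'):
    f=np.load(f'{n}0.npz'); im,d,K,R,t=[f[k] for k in('im','d','K','R','t')]
    hsv=cv2.cvtColor(im,cv2.COLOR_RGB2HSV); H,S,V=cv2.split(hsv)
    vv,uu=np.mgrid[:480,:640]; P=world(d,K,R,t,uu.ravel(),vv.ravel()).reshape(480,640,3)
    ok=(d>0)
    blue=(H>105)&(H<130)&(S>150)&ok&(P[...,2]>140)&(P[...,2]<180)&(P[...,0]<800)
    org=(H<15)&(S>180)&ok&(P[...,2]>165)&(P[...,2]<260)&(P[...,1]>50)
    for nm,m in(('disc',blue),('handle',org)):
        q=P[m]; print(n,nm,len(q),'med',np.median(q,0).round(1),'min',q.min(0).round(1),'max',q.max(0).round(1))
    q=P[blue]; q=q[abs(q[:,2]-np.median(q[:,2]))<4]
    c,r=cv2.minEnclosingCircle(q[:,:2].astype(np.float32)); print(' disc circle',c,r,np.median(q[:,2]))
    q=P[org]; zt=np.percentile(q[:,2],95); q=q[q[:,2]>zt-6]; 
    print(' handle top',zt,cv2.minAreaRect(q[:,:2].astype(np.float32)))
    # plinth
    m=ok&(abs(P[...,2]-30)<5)&(P[...,1]>-260)&(P[...,1]<0)&(P[...,0]>350)&(P[...,0]<700)&(S<90)
    m=cv2.morphologyEx(m.astype(np.uint8),cv2.MORPH_OPEN,np.ones((3,3)))
    nn,l,st,_=cv2.connectedComponentsWithStats(m); print(' comps',st[1:][st[1:,4]>50].tolist())
    q=P[m>0]; print(' plinth',len(q),cv2.minAreaRect(q[:,:2].astype(np.float32)),np.median(q[:,2]))
    m=ok&(P[...,2]>108)&(P[...,2]<200)&(P[...,1]>-260)&(P[...,1]<0)&(P[...,0]>350)&(P[...,0]<700)
    q=P[m]; print(' tube hi',len(q),q.min(0).round(1),q.max(0).round(1),np.median(q,0).round(1))
    np.save(f'tube_{n}.npy',P[ok&(P[...,2]>15)&(P[...,2]<200)&(P[...,1]>-260)&(P[...,1]<0)&(P[...,0]>350)&(P[...,0]<700)])
E
python3 m.py
```

```text
top disc 981 med [530.2 173.8 157.5] min [307.9 131.6 140. ] max [579.7 747.1 164.3]
top handle 42 med [530.4 166.8 201.9] min [523.1 161.5 169.7] max [548.5 186.1 231.3]
 disc circle (535.6943359375, 174.85072326660156) 45.31405258178711 157.76952160603045
 handle top 229.08548940589736 ((535.2880249023438, 174.718994140625), (20.948467254638672, 18.947696685791016), 21.960535049438477)
 comps [[378, 221, 7, 11, 66], [391, 221, 20, 10, 109], [379, 239, 34, 52, 803]]
 plinth 1003 ((533.8203735351562, -215.42733764648438), (89.37538146972656, 187.37106323242188), 89.72309112548828) 29.604747621891935
 tube hi 564 [ 489.5 -260.   108.1] [ 587.5 -196.3  174.1] [ 546.1 -227.   133. ]
scene disc 547 med [546.5 161.4 158. ] min [-734.3  124.5  142.9] max [581.3 463.9 162.4]
scene handle 4208 med [ 375.  1226.3  203.5] min [-234.4  158.1  165. ] max [ 555.3 1636.1  259.9]
 disc circle (539.2750854492188, 171.1354522705078) 46.66834259033203 158.08127716731244
 handle top 251.55343774326423 ((439.0419921875, 1253.131591796875), (387.9528503417969, 184.1110382080078), 33.93986511230469)
 comps [[215, 298, 20, 15, 167], [261, 320, 42, 32, 771]]
 plinth 950 ((593.2554321289062, -181.05276489257812), (314.462646484375, 155.9849853515625), 44.79698181152344) 30.185257446849363
 tube hi 1187 [ 486.9 -260.   108. ] [ 592.6 -198.4  176.8] [ 558.9 -234.6  135.4]
```

```bash
cat > m2.py <<'E'
from h import *
from scipy.optimize import least_squares
s=arm.state(); print(np.round(s['tool_rot'],3).tolist(), s['tcp_pos'], s['contact_force'],s['time_s'])
def ray(K,R,t,uv,z):
    dr=np.array([(uv[0]-K[0,2])/K[0,0],(uv[1]-K[1,2])/K[1,1],1])@R; c=-R.T@t
    return c+dr*(z-c[2])/dr[2]
D={}
for n in ('top','scene'):
    f=np.load(f'{n}0.npz'); im,d,K,R,t=[f[k] for k in('im','d','K','R','t')]; D[n]=(K,R,t)
    H,S,V=cv2.split(cv2.cvtColor(im,cv2.COLOR_RGB2HSV))
    vv,uu=np.mgrid[:480,:640]; P=world(d,K,R,t,uu.ravel(),vv.ravel()).reshape(480,640,3)
    near=(d>0)&(np.hypot(P[...,0]-537,P[...,1]-173)<75)
    m=near&(H>100)&(H<135)&(S>120)&(P[...,2]>135)
    cs,_=cv2.findContours(m.astype(np.uint8),cv2.RETR_EXTERNAL,cv2.CHAIN_APPROX_NONE); c=max(cs,key=cv2.contourArea)[:,0]
    e=np.array([ray(K,R,t,p,154) for p in c])[:,:2]; h=cv2.convexHull(e.astype(np.float32))
    print(n,'disc@154',cv2.minEnclosingCircle(h),cv2.fitEllipse(h))
    # white pot rim/wall lower: base dark disc
    m=near&(P[...,2]<14)&(P[...,2]>3)
    q=P[m]; print(' base',len(q), q.min(0),q.max(0))
    w=near&(S<60)&(P[...,2]>15)&(P[...,2]<145)
    q=P[w]
    if len(q)>50:
        r=least_squares(lambda x:np.hypot(q[:,0]-x[0],q[:,1]-x[1])-37,[537,173],loss='soft_l1'); print(' pot axis',r.x,len(q),np.abs(r.fun).mean())
    # socket
    soc=(d>0)&(P[...,0]>380)&(P[...,0]<680)&(P[...,1]<-100)&(P[...,1]>-300)
    m=soc&(abs(P[...,2]-30)<6)&(S<100); m=cv2.morphologyEx(m.astype(np.uint8),cv2.MORPH_OPEN,np.ones((3,3)))
    q=P[m>0]; print(' plinth',cv2.minAreaRect(q[:,:2].astype(np.float32)),np.median(q[:,2]))
    for yaw0 in (0,):
        def ax(y): return np.array([-.5*np.cos(y),-.5*np.sin(y),np.sqrt(.75)])
        q=P[soc&(P[...,2]>108)&(S<90)]
        a=ax(0); pr=q@a; top=np.percentile(pr,98)
        ann=q[pr>top-4]
        # annulus plane fit & centre (mid radius of rim 38.5)
        cen=ann.mean(0); nrm=np.linalg.svd(ann-cen)[2][2]; nrm*=np.sign(nrm[2])
        B=np.cross(a,[0,1,0]);B/=np.linalg.norm(B)
        uv=np.stack([ann@B,ann[:,1]],1).astype(np.float32)
        cc,rr=cv2.minEnclosingCircle(uv); print(' mouth',len(ann),'normal',nrm.round(3),'circ r',rr,'centre',(B*cc[0]+np.array([0,1,0])*cc[1]*1+a*np.median(ann@a)).round(1), 'meanz',cen.round(1))
E
python3 m2.py
```

```text
[[0.905, 0.426, -0.0], [0.426, -0.905, 0.002], [0.0, -0.002, -1.0]] [ 276.63355493 -587.6123427   204.49444772] [-0.07939153  0.39977381  0.33045951] 0.1
top disc@154 ((535.7587890625, 175.2913360595703), 45.530792236328125) ((535.8462524414062, 174.6499481201172), (89.34134674072266, 90.21258544921875), 92.15281677246094)
 base 548 [464.44027957 104.90164506   3.01379475] [610.37224099 245.09722674  13.70930035]
 plinth ((533.7322998046875, -235.44786071777344), (129.416748046875, 188.03627014160156), 89.72309112548828) 29.38650960363084
 mouth 134 normal [-0.497 -0.003  0.868] circ r 40.696075439453125 centre [ 522.6 -235.4  153.9] meanz [ 522.9 -237.3  154.3]
scene disc@154 ((534.5258178710938, 174.60385131835938), 48.96873474121094) ((535.0481567382812, 175.03543090820312), (87.5718994140625, 98.55754089355469), 27.129791259765625)
 base 629 [465.59740165 103.29906008   3.04048877] [605.31948678 239.79921903  13.87674057]
 pot axis [532.31831643 178.2680914 ] 1065 1.2202622143618138
 plinth ((534.7667236328125, -237.23587036132812), (193.71270751953125, 125.3177261352539), 0.07527755200862885) 30.229122381278877
 mouth 233 normal [-0.497  0.005  0.868] circ r 41.822689056396484 centre [ 523.1 -237.6  153.9] meanz [ 523.1 -238.8  153.6]
```

Request:
{"name": "send_rows", "arguments": {
  "series": [0,0,0,0,0,-5.5,9.4,0,0,0,0,0,-5.5,9.4,0,0,0,0,0,-5.5,9.4,0,0,0,4.3,-4.4,0,9.4,0,0,0,4.3,-4.4,0,9.4]
}}

```text
time_s: 0.72
tcp_pos: [317.3, -470.9, 370.7]
tool_rot: [[0.905, 0.425, 0.0], [0.425, -0.905, -0.0], [0.0, 0.001, -1.0]]
contact_force: [-0.2, 0.6, -1.0]
opening: 94.0
grip_force: 0.0
```

Request:
{"name": "send_rows", "arguments": {
  "series": [0,0,0,4.3,-4.5,0,9.4,0,0,0,4.3,-4.5,0,9.4,0,0,0,4.3,-4.5,0,9.4,0,0,0,4.3,-4.5,0,9.4,0,0,0,4.3,-4.5,0,9.4]
}}

```text
time_s: 1.35
tcp_pos: [415.9, -174.8, 370.1]
tool_rot: [[0.905, 0.425, -0.0], [0.425, -0.905, 0.0], [0.0, -0.0, -1.0]]
contact_force: [0.4, 0.1, 0.6]
opening: 93.9
grip_force: 0.0
```

Request:
{"name": "send_rows", "arguments": {
  "series": [0,0,0,4.3,-4.5,0,9.4,0,0,0,4.3,-4.5,0,9.4,0,0,0,4.3,-4.5,0,9.4,0,0,0,4.3,-4.5,0,9.4,0,0,0,0,0,0,9.4]
}}

```text
time_s: 1.98
tcp_pos: [494.8, 62.8, 369.7]
tool_rot: [[0.902, 0.432, -0.001], [0.432, -0.902, 0.001], [-0.001, -0.001, -1.0]]
contact_force: [-0.7, -0.2, 0.5]
opening: 94.1
grip_force: 0.0
```

```bash
python3 - <<'E'
from h import *
print(arm.state()['tcp_pos'])
im,d,K,R,t=cam('wrist'); save('pics/w1.png',im); np.savez('w1.npz',im=im,d=d,K=K,R=R,t=t); print(-R.T@t,R[2],K[0,0])
E
```

```text
[494.80871437  62.79997227 369.72901909]
[559.65998199  92.84272796 548.53435635] [-0.22550212 -0.1058116  -0.96847958] 393.24214868332484
```

View pics/w1.png

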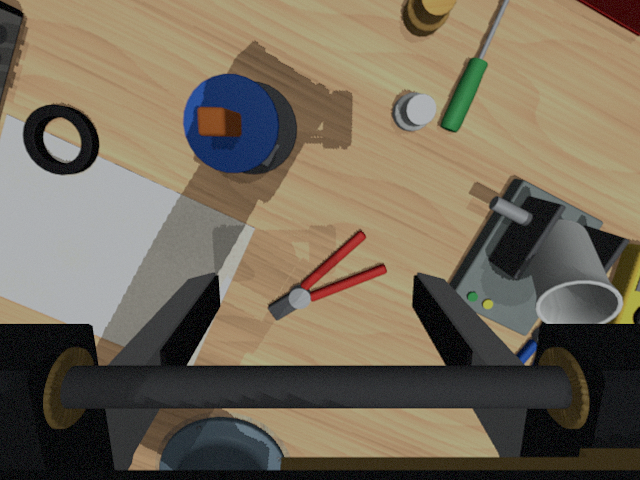

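The wrist view shows the blue disc at (232,122) with the orange handle top at (212,121), nearly aligned with the tool axes. The socket mouth is at about (579,303).

```bash
cat > m3.py <<'E'
from h import *
import sys
f=np.load(sys.argv[1]); im,d,K,R,t=[f[k] for k in('im','d','K','R','t')]
H,S,V=cv2.split(cv2.cvtColor(im,cv2.COLOR_RGB2HSV)); c0=-R.T@t
vv,uu=np.mgrid[:480,:640]; P=world(d,K,R,t,uu.ravel(),vv.ravel()).reshape(480,640,3)
def proj(c,z):
    c=c.reshape(-1,2); dr=np.stack([(c[:,0]-K[0,2])/K[0,0],(c[:,1]-K[1,2])/K[1,1],np.ones(len(c))],1)@R
    return (c0+dr*((z-c0[2])/dr[:,2])[:,None])[:,:2].astype(np.float32)
near=(np.hypot(P[...,0]-536,P[...,1]-175)<75)
def big(m): cs,_=cv2.findContours(m.astype(np.uint8),cv2.RETR_EXTERNAL,cv2.CHAIN_APPROX_NONE); return max(cs,key=cv2.contourArea)
b=big(near&(H>100)&(H<135)&(S>120)&(P[...,2]>140)); print('disc@154',cv2.minEnclosingCircle(proj(b,154)))
o=near&(H<18)&(S>150)&(P[...,2]>180)
tp=o&(P[...,2]>222); print('top z',np.median(P[tp],0).round(1),tp.sum())
r=cv2.minAreaRect(proj(big(tp),np.median(P[tp][:,2]))); print('handle top',r)
soc=(d>0)&(P[...,0]>380)&(P[...,0]<680)&(P[...,1]<-100)&(P[...,1]>-300)&(P[...,2]>108)&(S<90)
q=P[soc]; a=np.array([-.5,0,.866]); pr=q@a; ann=q[pr>np.percentile(pr,97)-4]; print('mouth mean',ann.mean(0),len(ann),np.linalg.svd(ann-ann.mean(0))[2][2])
B=np.cross(a,[0,1,0]); cc,rr=cv2.minEnclosingCircle(np.stack([ann@B,ann[:,1]],1).astype(np.float32)); print(rr,B*cc[0]+np.array([0,1,0])*cc[1]+a*np.median(ann@a))
E
python3 m3.py w1.npz
```

```text
disc@154 ((535.18701171875, 172.89205932617188), 45.729610443115234)
top z [534.  169.6 229.7] 922
handle top ((536.0076293945312, 171.48104858398438), (20.900577545166016, 21.844314575195312), 25.35013198852539)
mouth mean [ 529.96258782 -233.94728377  156.75083403] 917 [-0.50269156 -0.00334886  0.86445936]
41.22848129272461 [ 523.06463365 -237.24801636  153.1131198 ]
```

Request:
{"name": "send_rows", "arguments": {
  "series": [0,0,0,4.25,-4.1,0,9.4,0,0,0,4.25,-4.1,0,9.4,0,0,0,0,0,4.8,9.4,0,0,0,0,0,4.8,9.4,0,0,0,0,0,0,9.4]
}}

```text
time_s: 2.65
tcp_pos: [534.5, 167.9, 270.0]
tool_rot: [[0.906, 0.424, -0.009], [0.424, -0.906, -0.001], [-0.009, -0.003, -1.0]]
contact_force: [0.8, -0.7, 0.2]
opening: 94.1
grip_force: 0.0
```

Request:
{"name": "send_rows", "arguments": {
  "series": [0,0,0,0,0,0,9.4,0,0,0,0,0,0,9.4]
}}

```text
time_s: 2.9
tcp_pos: [538.3, 169.2, 277.5]
tool_rot: [[0.905, 0.425, 0.005], [0.425, -0.905, 0.0], [0.005, 0.002, -1.0]]
contact_force: [0.3, 0.3, 0.1]
opening: 94.0
grip_force: 0.0
```

Request:
{"name": "send_rows", "arguments": {
  "series": [0,0,0,0,-0.45,0,9.4,0,0,0,0,0,3.4,9.4,0,0,0,0,0,3.4,9.4,0,0,0,0,0,3.3,9.4,0,0,0,0,0,0,9.4]
}}

```text
time_s: 3.52
tcp_pos: [533.3, 173.8, 171.4]
tool_rot: [[0.905, 0.426, -0.005], [0.426, -0.905, -0.001], [-0.005, -0.002, -1.0]]
contact_force: [-0.7, 0.3, 0.9]
opening: 94.0
grip_force: 0.0
```

Request:
{"name": "send_rows", "arguments": {
  "series": [0,0,0,0,0,0,9.4,0,0,0,0,0,0,9.4]
}}

```text
time_s: 3.78
tcp_pos: [536.2, 174.0, 175.7]
tool_rot: [[0.905, 0.426, 0.004], [0.426, -0.905, 0.0], [0.003, 0.001, -1.0]]
contact_force: [-0.2, 0.0, 1.3]
opening: 93.7
grip_force: 0.0
```

```bash
python3 - <<'E'
from h import *
print(arm.state()['tcp_pos'])
for n in('top','wrist'):
    im,d,K,R,t=cam(n); np.savez(f'{n}2.npz',im=im,d=d,K=K,R=R,t=t)
    if n=='wrist': save('pics/w2.png',im)
print(arm.state()['tcp_pos'],arm.state()['time_s'])
E
```

```text
[536.19521898 174.00058761 175.69621845]
[535.7938625  173.93083299 175.06466744] 3.875
```

View pics/w2.png

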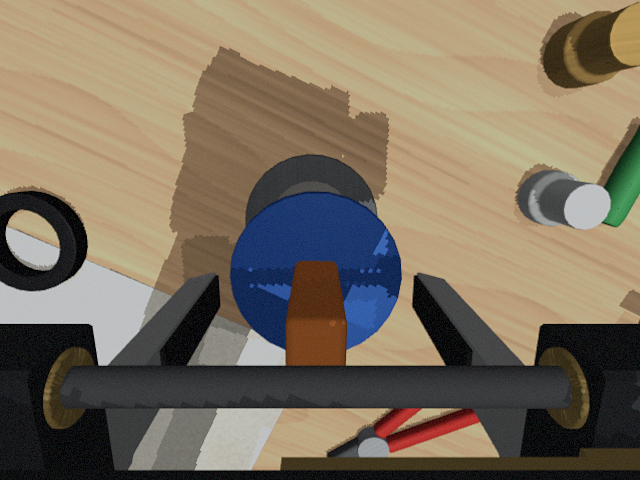

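The handle, centred at x≈316, stands midway between the fingers (219 and 413), square to them. Closing the gripper.

Request:
{"name": "send_rows", "arguments": {
  "series": [0,0,0,0,0,0,1.5,0,0,0,0,0,0,1.5,0,0,0,0,0,0,1.5,0,0,0,0,0,0,1.5,0,0,0,0,0,0,1.5],
  "grip_force": 45
}}

```text
time_s: 4.5
tcp_pos: [534.9, 173.8, 173.4]
tool_rot: [[0.905, 0.426, -0.0], [0.426, -0.905, -0.0], [-0.0, -0.0, -1.0]]
contact_force: [-0.8, 0.3, 1.1]
opening: 47.2
grip_force: 0.0
```

Request:
{"name": "send_rows", "arguments": {
  "series": [0,0,0,0,0,0,1.5,0,0,0,0,0,0,1.5,0,0,0,0,0,0,1.5]
}}

```text
time_s: 4.88
tcp_pos: [535.0, 173.7, 173.5]
tool_rot: [[0.905, 0.426, 0.0], [0.426, -0.905, -0.0], [0.0, 0.0, -1.0]]
contact_force: [-0.3, 0.1, -1.1]
opening: 21.6
grip_force: 44.9
```

Request:
{"name": "send_rows", "arguments": {
  "series": [0,0,0,0,0,-2,1.5,0,0,0,0,0,-4,1.5,0,0,0,0,0,-4,1.5,0,0,0,0,0,-4,1.5,0,0,0,0,0,-4,1.5]
}}

```text
time_s: 5.5
tcp_pos: [534.8, 173.8, 356.3]
tool_rot: [[0.905, 0.426, 0.002], [0.426, -0.905, 0.0], [0.002, 0.001, -1.0]]
contact_force: [0.2, -0.3, -1.3]
opening: 21.8
grip_force: 44.9
```

Request:
{"name": "send_rows", "arguments": {
  "series": [0,0,0,0,-4.5,0,1.5,0,0,0,0,4.5,0,1.5,0,0,0,0,0,0,1.5,0,0,0,0,0,0,1.5,0,0,0,0,0,0,1.5]
}}

```text
time_s: 6.12
tcp_pos: [534.8, 174.0, 353.8]
tool_rot: [[0.905, 0.426, 0.0], [0.426, -0.905, 0.0], [0.0, -0.0, -1.0]]
contact_force: [0.3, 0.8, -1.3]
opening: 21.8
grip_force: 44.9
```

```bash
python3 - <<'E'
from h import *
print(arm.state()['tcp_pos'],arm.state()['contact_force'])
for n in('top','scene'):
    im,d,K,R,t=cam(n); np.savez(f'{n}3.npz',im=im,d=d,K=K,R=R,t=t)
    if n=='scene': save('pics/s3.png',cv2.resize(im[40:280,240:480],(720,720)[:2])[:600])
print(arm.state()['tcp_pos'],arm.state()['time_s'])
E
```

```text
[534.77419635 173.96274051 353.84545472] [ 0.27173631  0.81113292 -1.33640172]
[534.78467563 173.99409123 353.67060805] 6.225
```

View pics/s3.png

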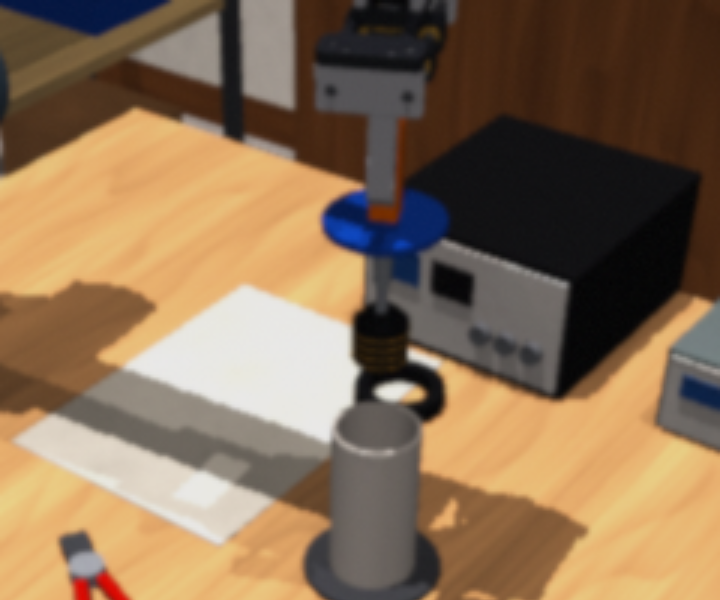

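The brush hangs straight in the gripper, clear of the pot. The bristle bottom is near crop (381,371) and the pot rim near (377,430).

```bash
python3 - <<'E'
from h import *
from scipy.optimize import least_squares
for n in('scene','top'):
    f=np.load(n+'3.npz'); im,d,K,R,t=[f[k] for k in('im','d','K','R','t')]
    vv,uu=np.mgrid[:480,:640]; P=world(d,K,R,t,uu.ravel(),vv.ravel()).reshape(480,640,3)
    r=np.hypot(P[...,0]-534.8,P[...,1]-174); H,S,V=cv2.split(cv2.cvtColor(im,cv2.COLOR_RGB2HSV))
    br=(d>0)&(r<32)&(P[...,2]>165)&(P[...,2]<300)
    print(n,'bristle z pct',np.percentile(P[br][:,2],[0,1,3,10]).round(1),br.sum(), 'xy',np.median(P[br],0).round(1))
    if n=='scene':
        rows=np.where(br.any(1))[0]; 
        for v in rows[-6:]: u=np.where(br[v])[0]; print(v,u.min(),u.max(),P[v,int(u.mean())].round(1))
    ds=(d>0)&(r<60)&(P[...,2]>315)&(P[...,2]<345)&(H>100)&(H<135)&(S>120)
    if ds.sum()>20: print(' disc z',np.median(P[ds],0).round(1),np.percentile(P[ds][:,2],[5,95]).round(1),cv2.minEnclosingCircle(P[ds][:,:2].astype(np.float32)))
    rim=(d>0)&(r<55)&(P[...,2]>146)&(P[...,2]<155)
    q=P[rim]
    if len(q)>20: 
        print(' rim',len(q),cv2.minEnclosingCircle(q[:,:2].astype(np.float32)),least_squares(lambda x:np.hypot(q[:,0]-x[0],q[:,1]-x[1])-35,[535,174],loss='soft_l1').x)
E
```

```text
scene bristle z pct [213.  213.9 220.1 225.1] 459 xy [540.8 163.6 250.5]
159 357 374 [543.9 157.5 229.8]
160 358 374 [549.  154.1 231. ]
161 359 373 [545.2 160.  223.6]
162 360 372 [546.7 157.8 222.6]
163 361 370 [547.2 153.2 222.7]
164 364 368 [544.  162.2 213.8]
 disc z [548.4 161.5 338.2] [334.4 339.9] ((535.4290771484375, 173.56788635253906), 46.291221618652344)
 rim 165 ((531.29296875, 176.6924591064453), 40.03022766113281) [533.49302283 176.1111501 ]Traceback (most recent call last):
  File "<stdin>", line 8, in <module>
    return _quantile_unchecked(
        a, q, axis, out, overwrite_input, method, keepdims, weights)
    return _ureduce(a,
                    func=_quantile_ureduce_func,
    ...<5 lines>...
                    overwrite_input=overwrite_input,
                    method=method)
    r = func(a, **kwargs)
    result = _quantile(arr,
                       quantiles=q,
    ...<2 lines>...
                       out=out,
                       weights=wgt)
    slices_having_nans = np.isnan(arr[-1, ...])
                                  ~~~^^^^^^^^^
IndexError: index -1 is out of bounds for axis 0 with size 0
```

Request:
{"name": "send_rows", "arguments": {
  "series": [0,0,0,-3.25,4.15,0,1.5,0,0,0,-3.25,4.15,0,1.5,0,0,0,-3.25,4.15,0,1.5,0,0,0,-3.25,4.15,0,1.5,0,0,0,-3.25,4.15,0,1.5]
}}

```text
time_s: 6.85
tcp_pos: [475.6, -84.5, 353.7]
tool_rot: [[0.905, 0.426, 0.001], [0.426, -0.905, -0.0], [0.0, 0.0, -1.0]]
contact_force: [0.6, -0.3, -1.8]
opening: 21.9
grip_force: 44.9
```

Request:
{"name": "send_rows", "arguments": {
  "series": [0,0,0,-3.25,4.15,0,1.5,0,0,0,-3.25,4.15,0,1.5,0,0,0,-3.25,4.15,0,1.5,0,0,8.4,0,0,0,1.5,0,0,8.4,0,0,0,1.5]
}}

```text
time_s: 7.48
tcp_pos: [440.7, -238.0, 353.4]
tool_rot: [[0.99, 0.14, -0.0], [0.14, -0.99, 0.0], [-0.0, -0.0, -1.0]]
contact_force: [0.5, -0.6, -1.2]
opening: 21.6
grip_force: 44.9
```

Request:
{"name": "send_rows", "arguments": {
  "series": [0,0,8.4,0,0,0,1.5,0,10,0,0,0,0,1.5,0,10,0,0,0,0,1.5,0,10,0,0,0,0,1.5,0,0,0,0,0,0,1.5]
}}

```text
time_s: 8.1
tcp_pos: [439.1, -237.1, 351.7]
tool_rot: [[0.867, -0.003, 0.498], [-0.003, -1.0, -0.0], [0.498, -0.001, -0.867]]
contact_force: [-0.0, -0.0, -0.5]
opening: 21.7
grip_force: 44.9
```

Request:
{"name": "send_rows", "arguments": {
  "series": [0,0,0,0,0,0,1.5,0,0,0,0,0,0,1.5,0,0,0,0,0,0,1.5]
}}

```text
time_s: 8.48
tcp_pos: [441.7, -237.2, 353.9]
tool_rot: [[0.866, 0.001, 0.5], [0.001, -1.0, 0.001], [0.5, 0.0, -0.866]]
contact_force: [-0.3, -0.3, -0.5]
opening: 21.9
grip_force: 44.9
```

Request:
{"name": "send_rows", "arguments": {
  "series": [0,0,0,-2.95,0,0,1.5,0,0,0,0,0,2.5,1.5,0,0,0,0,0,2.55,1.5,0,0,0,0,0,0,1.5,0,0,0,0,0,0,1.5]
}}

```text
time_s: 9.1
tcp_pos: [441.0, -237.5, 296.0]
tool_rot: [[0.866, 0.0, 0.5], [0.001, -1.0, -0.0], [0.5, 0.001, -0.866]]
contact_force: [-0.0, 0.1, -0.6]
opening: 21.8
grip_force: 44.9
```

Request:
{"name": "send_rows", "arguments": {
  "series": [0,0,0,0,0,0,1.5,0,0,0,0,0,0,1.5,0,0,0,0,0,0,1.5]
}}

```text
time_s: 9.48
tcp_pos: [440.7, -237.5, 295.4]
tool_rot: [[0.866, -0.0, 0.5], [0.0, -1.0, -0.001], [0.5, 0.001, -0.866]]
contact_force: [-0.4, -0.7, -1.2]
opening: 21.9
grip_force: 44.9
```

```bash
python3 - <<'E'
from h import *
s=arm.state();print(s['tcp_pos'],s['contact_force'],s['tool_rot'])
a=np.array([-.5,0,.866]);pl=np.array([565.4,-236.7,80.0]);q=s['tcp_pos']-pl;print('s tcp',q@a,'perp',q-(q@a)*a)
ims=[]
for n in('top','scene'):
    im,d,K,R,t=cam(n); np.savez(f'{n}4.npz',im=im,d=d,K=K,R=R,t=t)
    p=R@(np.array([522.9,-236.7,153.6]))+t; u=int(p[0]/p[2]*K[0,0]+K[0,2]);v=int(p[1]/p[2]*K[1,1]+K[1,2]);print(n,u,v)
    u=max(u,75);v=max(v,90);ims.append(cv2.resize(im[v-90:v+60,max(u-75,0):][:,:150],(400,400),interpolation=cv2.INTER_CUBIC))
save('pics/p4.png',np.hstack(ims))
E
```

```text
[ 440.67789882 -237.52087495  295.41202425] [-0.39343206 -0.6876515  -1.24871104] [[ 8.65838377e-01 -2.68288278e-04  5.00323728e-01]
 [ 8.67507758e-05 -9.99999761e-01 -6.86356344e-04]
 [ 5.00323793e-01  6.37677134e-04 -8.65838146e-01]]
s tcp 248.9078635928794 perp [-0.26816938 -0.82087495 -0.14218562]
top 412 256
scene 238 279
```

View pics/p4.png

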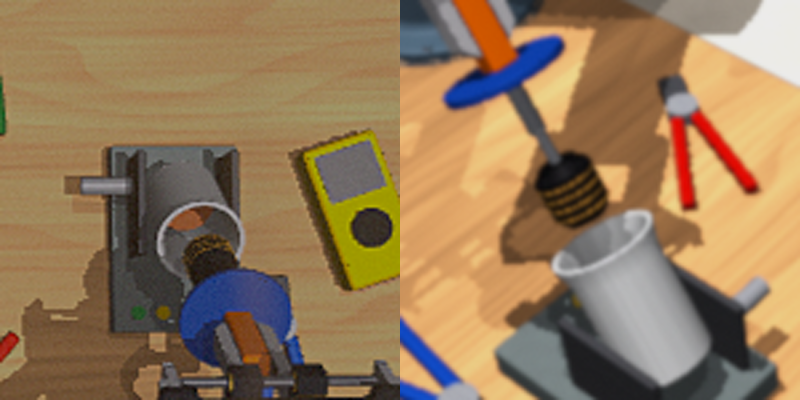

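The bristle head (left panel about (210,255), right panel about (572,190)) is in line with the mouth and about 25 mm outside it. Entering the bore.

Request:
{"name": "send_rows", "arguments": {
  "series": [0,0,0,0,0,2,1.5,0,0,0,0,0,2,1.5,0,0,0,0,0,1.5,1.5,0,0,0,0,0,1.3,1.5,0,0,0,0,0,0,1.5]
}}

```text
time_s: 10.2
tcp_pos: [474.6, -236.9, 235.0]
tool_rot: [[0.867, 0.0, 0.499], [-0.0, -1.0, 0.002], [0.499, -0.002, -0.867]]
contact_force: [0.3, -0.1, -1.6]
opening: 21.8
grip_force: 44.9
```

Request:
{"name": "send_rows", "arguments": {
  "series": [0,0,0,0,0,0.3,1.5,0,0,0,0,0,0.3,1.5,0,0,0,0,0,0.3,1.5,0,0,0,0,0,0.3,1.5,0,0,0,0,0,0,1.5]
}}

```text
time_s: 10.82
tcp_pos: [480.7, -237.2, 225.4]
tool_rot: [[0.866, 0.0, 0.5], [-0.0, -1.0, 0.0], [0.5, -0.0, -0.866]]
contact_force: [-0.0, -0.2, -0.5]
opening: 21.7
grip_force: 44.9
```

Request:
{"name": "send_rows", "arguments": {
  "series": [0,0,0,0,0,0.2,1.5,0,0,0,0,0,0.2,1.5,0,0,0,0,0,0.2,1.5,0,0,0,0,0,0,1.5]
}}

```text
time_s: 11.32
tcp_pos: [483.7, -237.2, 220.2]
tool_rot: [[0.866, 0.0, 0.5], [-0.0, -1.0, 0.0], [0.5, -0.0, -0.866]]
contact_force: [0.2, 0.2, -1.2]
opening: 21.9
grip_force: 44.9
```

Request:
{"name": "send_rows", "arguments": {
  "series": [0,0,0,0,0,0.2,1.5,0,0,0,0,0,0.2,1.5,0,0,0,0,0,0,1.5]
}}

```text
time_s: 11.7
tcp_pos: [485.7, -237.2, 216.8]
tool_rot: [[0.866, 0.0, 0.5], [-0.0, -1.0, 0.0], [0.5, -0.0, -0.866]]
contact_force: [1.1, -0.4, -1.9]
opening: 21.9
grip_force: 44.9
```

Request:
{"name": "send_rows", "arguments": {
  "series": [0,0,0,0,0,0.15,1.5,0,0,0,0,0,0.15,1.5,0,0,0,0,0,0,1.5]
}}

```text
time_s: 12.08
tcp_pos: [487.2, -237.3, 214.3]
tool_rot: [[0.866, 0.0, 0.5], [-0.0, -1.0, 0.0], [0.5, -0.0, -0.866]]
contact_force: [0.7, 0.2, -0.4]
opening: 21.8
grip_force: 44.9
```

Request:
{"name": "send_rows", "arguments": {
  "series": [0,0,0,0,0,0.15,1.5,0,0,0,0,0,0.15,1.5,0,0,0,0,0,0,1.5]
}}

```text
time_s: 12.45
tcp_pos: [488.7, -237.2, 211.6]
tool_rot: [[0.866, 0.0, 0.5], [-0.0, -1.0, 0.0], [0.5, -0.0, -0.866]]
contact_force: [-0.2, 0.0, -1.1]
opening: 22.0
grip_force: 44.9
```

s≈152.9 at the TCP, no contact yet.

Request:
{"name": "send_rows", "arguments": {
  "series": [0,0,0,0,0,0.15,1.5,0,0,0,0,0,0.15,1.5,0,0,0,0,0,0,1.5]
}}

```text
time_s: 12.82
tcp_pos: [490.2, -237.2, 209.0]
tool_rot: [[0.866, 0.0, 0.5], [-0.0, -1.0, 0.0], [0.5, -0.0, -0.866]]
contact_force: [0.3, -0.2, -0.7]
opening: 21.6
grip_force: 44.9
```

Request:
{"name": "send_rows", "arguments": {
  "series": [0,0,0,0,0,0.15,1.5,0,0,0,0,0,0.15,1.5,0,0,0,0,0,0,1.5]
}}

```text
time_s: 13.2
tcp_pos: [491.7, -237.3, 206.5]
tool_rot: [[0.866, 0.0, 0.5], [-0.0, -1.0, 0.0], [0.5, -0.0, -0.866]]
contact_force: [-0.8, 0.3, -1.3]
opening: 21.8
grip_force: 44.9
```

Request:
{"name": "send_rows", "arguments": {
  "series": [0,0,0,0,0,0.15,1.5,0,0,0,0,0,0.15,1.5,0,0,0,0,0,0,1.5]
}}

```text
time_s: 13.58
tcp_pos: [493.2, -237.2, 203.9]
tool_rot: [[0.866, 0.0, 0.5], [-0.0, -1.0, 0.0], [0.5, -0.0, -0.866]]
contact_force: [0.6, -0.3, -0.8]
opening: 21.9
grip_force: 44.9
```

Request:
{"name": "send_rows", "arguments": {
  "series": [0,0,0,0,0,0.15,1.5,0,0,0,0,0,0.15,1.5,0,0,0,0,0,0,1.5]
}}

```text
time_s: 13.95
tcp_pos: [494.8, -237.4, 201.8]
tool_rot: [[0.866, 0.0, 0.5], [0.0, -1.0, -0.0], [0.5, 0.0, -0.866]]
contact_force: [-3.1, 0.4, 1.7]
opening: 21.9
grip_force: 44.9
```

Request:
{"name": "send_rows", "arguments": {
  "series": [0,0,0,0,0,0.15,1.5,0,0,0,0,0,0,1.5,0,0,0,0,0,0,1.5]
}}

```text
time_s: 14.32
tcp_pos: [495.6, -237.5, 200.5]
tool_rot: [[0.866, 0.0, 0.5], [0.0, -1.0, -0.0], [0.5, 0.0, -0.866]]
contact_force: [-4.3, 1.6, 4.8]
opening: 21.7
grip_force: 44.9
```

Request:
{"name": "send_rows", "arguments": {
  "series": [0,0,0,0,0,-1,1.5,0,0,0,0,0,-2,1.5,0,0,0,0,0,-2,1.5,0,0,0,0,0,-1,1.5,0,0,0,0,0,-0.6,1.5]
}}

```text
time_s: 14.95
tcp_pos: [462.2, -237.3, 257.5]
tool_rot: [[0.866, -0.0, 0.5], [-0.0, -1.0, -0.0], [0.5, 0.0, -0.866]]
contact_force: [-0.4, -0.1, -0.8]
opening: 21.6
grip_force: 44.9
```

Request:
{"name": "send_rows", "arguments": {
  "series": [0,0,0,0,0,0,1.5,0,0,0,0,0,0,1.5,0,0,0,0,0,0,1.5]
}}

```text
time_s: 15.32
tcp_pos: [462.4, -237.1, 256.7]
tool_rot: [[0.866, 0.0, 0.499], [-0.0, -1.0, 0.001], [0.499, -0.001, -0.866]]
contact_force: [0.6, -0.8, -1.6]
opening: 21.9
grip_force: 44.9
```

Request:
{"name": "send_rows", "arguments": {
  "series": [0,0,0,0,0,1.5,1.5,0,0,0,0,0,1.5,1.5,0,0,0,0,0,1.5,1.5,0,0,0,0,0,1,1.5,0,0,0,0,0,0.3,1.5]
}}

```text
time_s: 15.95
tcp_pos: [491.5, -236.9, 205.9]
tool_rot: [[0.867, 0.0, 0.499], [-0.0, -1.0, 0.001], [0.499, -0.001, -0.867]]
contact_force: [-0.5, 0.0, -1.4]
opening: 21.9
grip_force: 44.9
```

Request:
{"name": "send_rows", "arguments": {
  "series": [0,0,0,0,0,0.2,1.5,0,0,0,0,0,0.2,1.5,0,0,0,0,0,0.2,1.5,0,0,0,0,0,0.2,1.5,0,0,0,0,0,0,1.5]
}}

```text
time_s: 16.58
tcp_pos: [495.6, -237.6, 200.9]
tool_rot: [[0.866, 0.0, 0.5], [0.001, -1.0, -0.001], [0.5, 0.001, -0.866]]
contact_force: [-4.1, 0.8, 4.9]
opening: 21.8
grip_force: 44.9
```

Request:
{"name": "send_rows", "arguments": {
  "series": [0,0,0,0,0,0,1.5,0,0,0,0,0,0,1.5]
}}

```text
time_s: 16.82
tcp_pos: [495.6, -237.6, 200.6]
tool_rot: [[0.866, -0.0, 0.501], [0.0, -1.0, -0.001], [0.501, 0.001, -0.866]]
contact_force: [-4.8, 0.6, 5.1]
opening: 22.1
grip_force: 44.9
```

Second stroke pressed at about 7 N. Third stroke follows.

Request:
{"name": "send_rows", "arguments": {
  "series": [0,0,0,0,0,-1,1.5,0,0,0,0,0,-2,1.5,0,0,0,0,0,-2,1.5,0,0,0,0,0,-1,1.5,0,0,0,0,0,-0.6,1.5]
}}

```text
time_s: 17.45
tcp_pos: [462.1, -237.2, 257.3]
tool_rot: [[0.866, -0.0, 0.5], [-0.0, -1.0, 0.0], [0.5, -0.0, -0.866]]
contact_force: [-0.1, -1.1, -1.4]
opening: 21.8
grip_force: 44.9
```

Request:
{"name": "send_rows", "arguments": {
  "series": [0,0,0,0,0,0,1.5,0,0,0,0,0,0,1.5,0,0,0,0,0,0,1.5]
}}

```text
time_s: 17.82
tcp_pos: [462.4, -237.1, 256.7]
tool_rot: [[0.866, 0.0, 0.499], [-0.0, -1.0, 0.001], [0.499, -0.001, -0.866]]
contact_force: [-0.1, -0.3, -1.4]
opening: 21.7
grip_force: 44.9
```

Request:
{"name": "send_rows", "arguments": {
  "series": [0,0,0,0,0,1.5,1.5,0,0,0,0,0,1.5,1.5,0,0,0,0,0,1.5,1.5,0,0,0,0,0,1,1.5,0,0,0,0,0,0.3,1.5]
}}

```text
time_s: 18.45
tcp_pos: [491.6, -236.9, 206.0]
tool_rot: [[0.867, 0.0, 0.499], [-0.0, -1.0, 0.001], [0.499, -0.001, -0.867]]
contact_force: [0.6, -0.0, -1.8]
opening: 21.8
grip_force: 44.9
```

Request:
{"name": "send_rows", "arguments": {
  "series": [0,0,0,0,0,0.2,1.5,0,0,0,0,0,0.2,1.5,0,0,0,0,0,0.2,1.5,0,0,0,0,0,0.2,1.5,0,0,0,0,0,0,1.5]
}}

```text
time_s: 19.08
tcp_pos: [495.6, -237.6, 200.8]
tool_rot: [[0.866, 0.0, 0.5], [0.001, -1.0, -0.001], [0.5, 0.001, -0.866]]
contact_force: [-3.4, 1.2, 4.2]
opening: 21.6
grip_force: 44.9
```

Request:
{"name": "send_rows", "arguments": {
  "series": [0,0,0,0,0,0,1.5,0,0,0,0,0,0,1.5]
}}

```text
time_s: 19.32
tcp_pos: [495.6, -237.6, 200.7]
tool_rot: [[0.866, -0.0, 0.501], [0.0, -1.0, -0.001], [0.501, 0.001, -0.866]]
contact_force: [-4.6, 0.8, 4.8]
opening: 21.8
grip_force: 44.9
```

Request:
{"name": "send_rows", "arguments": {
  "series": [0,0,0,0,0,-1,1.5,0,0,0,0,0,-2,1.5,0,0,0,0,0,-2,1.5,0,0,0,0,0,-1,1.5,0,0,0,0,0,-0.6,1.5]
}}

```text
time_s: 19.95
tcp_pos: [462.2, -237.2, 257.3]
tool_rot: [[0.866, -0.0, 0.5], [-0.0, -1.0, 0.0], [0.5, -0.0, -0.866]]
contact_force: [-0.2, 0.3, -1.2]
opening: 21.7
grip_force: 44.9
```

Request:
{"name": "send_rows", "arguments": {
  "series": [0,0,0,0,0,0,1.5,0,0,0,0,0,0,1.5,0,0,0,0,0,0,1.5]
}}

```text
time_s: 20.32
tcp_pos: [462.4, -237.1, 256.6]
tool_rot: [[0.866, 0.0, 0.499], [-0.0, -1.0, 0.001], [0.499, -0.001, -0.866]]
contact_force: [-0.8, 0.1, -0.3]
opening: 22.1
grip_force: 44.9
```

Request:
{"name": "send_rows", "arguments": {
  "series": [0,0,0,0,0,-1.35,1.5,0,0,0,0,0,-3,1.5,0,0,0,0,0,-5.05,1.5,0,0,0,2.95,0,0,1.5,0,-10,0,0,0,0,1.5]
}}

```text
time_s: 20.95
tcp_pos: [439.9, -238.2, 355.7]
tool_rot: [[0.94, -0.003, 0.34], [-0.002, -1.0, -0.004], [0.34, 0.003, -0.94]]
contact_force: [0.1, -0.9, -1.6]
opening: 22.2
grip_force: 44.9
```

Request:
{"name": "send_rows", "arguments": {
  "series": [0,-10,0,0,0,0,1.5,0,-10,0,0,0,0,1.5,0,0,-8.4,0,0,0,1.5,0,0,-8.4,0,0,0,1.5,0,0,-8.4,0,0,0,1.5]
}}

```text
time_s: 21.58
tcp_pos: [441.1, -237.4, 354.3]
tool_rot: [[0.903, 0.43, 0.001], [0.43, -0.903, -0.0], [0.001, 0.001, -1.0]]
contact_force: [0.4, 0.7, -2.1]
opening: 21.7
grip_force: 44.9
```

```bash
python3 - <<'E'
from h import *
from scipy.optimize import least_squares
s=arm.state();print(s['tcp_pos'],s['time_s'])
for n in('scene','top'):
    f=np.load(n+'4.npz'); im,d,K,R,t=[f[k] for k in('im','d','K','R','t')]; c0=-R.T@t
    vv,uu=np.mgrid[:480,:640]; P=world(d,K,R,t,uu.ravel(),vv.ravel()).reshape(480,640,3)
    r=np.hypot(P[...,0]-534,P[...,1]-175)
    rim=(d>0)&(r<55)&(P[...,2]>147)&(P[...,2]<153); q=P[rim]
    # region inside the rim silhouette: all pixels whose ray at z=150 lands within 55 mm, classed by depth >=145 -> outer contour
    dr=np.stack([(uu-K[0,2])/K[0,0],(vv-K[1,2])/K[1,1],np.ones_like(uu,float)],-1)@R
    X=c0+dr*((150-c0[2])/dr[...,2])[...,None]
    print(n,len(q),'lsq',least_squares(lambda x:np.hypot(q[:,0]-x[0],q[:,1]-x[1])-35,[534,175],loss='soft_l1').x,
      'ray circle',cv2.minEnclosingCircle(X[rim][:,:2].astype(np.float32)),
      'ray ellipse',cv2.fitEllipse(cv2.convexHull(X[rim][:,:2].astype(np.float32))))
E
```

```text
[ 441.10550566 -237.39493274  354.29869002] 21.575
scene 132 lsq [533.42559285 176.49569804] ray circle ((534.696533203125, 176.5814666748047), 38.82809829711914) ray ellipse ((533.5737915039062, 176.41586303710938), (72.78617858886719, 76.29106903076172), 45.42140579223633)
top 124 lsq [533.61339635 178.30066735] ray circle ((533.3790893554688, 178.3317413330078), 36.59869384765625) ray ellipse ((533.4039916992188, 178.29017639160156), (72.29389190673828, 72.52440643310547), 92.25608825683594)
```

Request:
{"name": "send_rows", "arguments": {
  "series": [0,0,0,3.25,-4.2,0,1.5,0,0,0,3.25,-4.2,0,1.5,0,0,0,3.25,-4.2,0,1.5,0,0,0,3.25,-4.2,0,1.5,0,0,0,3.25,-4.2,0,1.5]
}}

```text
time_s: 22.2
tcp_pos: [498.8, 23.4, 354.5]
tool_rot: [[0.905, 0.425, 0.002], [0.425, -0.905, 0.0], [0.002, 0.001, -1.0]]
contact_force: [0.1, -0.2, -1.0]
opening: 21.8
grip_force: 44.9
```

Request:
{"name": "send_rows", "arguments": {
  "series": [0,0,0,3.25,-4.2,0,1.5,0,0,0,3.25,-4.2,0,1.5,0,0,0,3.25,-4.15,0,1.5,0,0,0,0,0,0,1.5,0,0,0,0,0,0,1.5]
}}

```text
time_s: 22.82
tcp_pos: [533.4, 176.6, 354.0]
tool_rot: [[0.905, 0.426, 0.0], [0.426, -0.905, -0.0], [0.0, 0.0, -1.0]]
contact_force: [-0.5, -0.2, -1.3]
opening: 21.9
grip_force: 44.9
```

Request:
{"name": "send_rows", "arguments": {
  "series": [0,0,0,0,0,0,1.5,0,0,0,0,0,0,1.5,0,0,0,0,0,0,1.5]
}}

```text
time_s: 23.2
tcp_pos: [533.5, 176.3, 353.6]
tool_rot: [[0.905, 0.425, 0.0], [0.425, -0.905, 0.0], [0.0, 0.0, -1.0]]
contact_force: [0.0, -0.4, -1.7]
opening: 21.7
grip_force: 44.9
```

```bash
python3 - <<'E'
from h import *
s=arm.state();print(s['tcp_pos'],s['tool_rot'])
im,d,K,R,t=cam('scene'); vv,uu=np.mgrid[:480,:640]; P=world(d,K,R,t,uu.ravel(),vv.ravel()).reshape(480,640,3)
H,S,V=cv2.split(cv2.cvtColor(im,cv2.COLOR_RGB2HSV)); r=np.hypot(P[...,0]-534,P[...,1]-175)
ds=(d>0)&(r<60)&(P[...,2]>315)&(P[...,2]<350)&(H>100)&(H<135)&(S>120); q=P[ds]
nb=np.linalg.svd(q[q[:,2]>np.median(q[:,2])-4]-np.median(q,0))[2][2]
print(np.median(q,0),cv2.minEnclosingCircle(q[:,:2].astype(np.float32)),nb)
save('pics/s5.png',cv2.resize(im[40:280,240:480],(600,600)))
E
```

```text
[533.46128546 176.28846986 353.60569613] [[ 9.05309953e-01  4.24751515e-01  1.99952307e-04]
 [ 4.24751516e-01 -9.05309973e-01  4.08716774e-05]
 [ 1.98379125e-04  4.79285094e-05 -9.99999979e-01]]
[546.17669111 163.9777292  338.08951525] ((535.248779296875, 175.87045288085938), 47.09682083129883) [-0.00833784  0.0057816  -0.99994853]
```

View pics/s5.png

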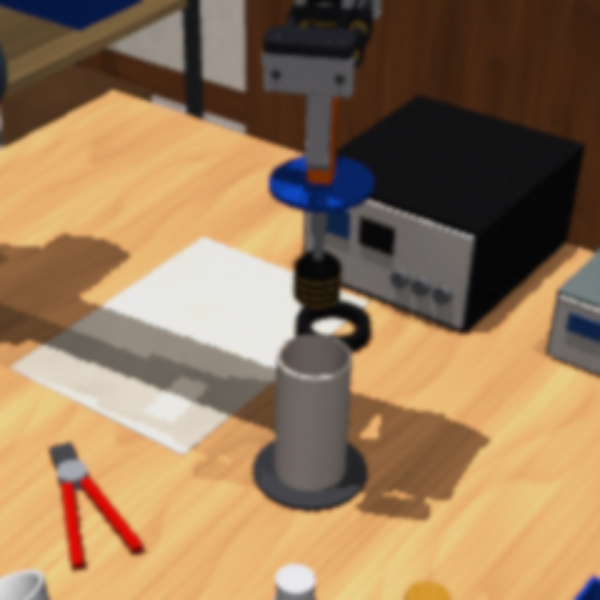

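The brush is upright above the pot (bristles at crop (317,280), mouth at (313,357)). Lowering it.

Request:
{"name": "send_rows", "arguments": {
  "series": [0,0,0,0,0,3,1.5,0,0,0,0,0,4,1.5,0,0,0,0,0,4,1.5,0,0,0,0,0,4,1.5,0,0,0,0,0,1.5,1.5]
}}

```text
time_s: 23.88
tcp_pos: [531.9, 176.6, 185.7]
tool_rot: [[0.905, 0.426, -0.005], [0.426, -0.905, -0.001], [-0.004, -0.001, -1.0]]
contact_force: [-0.1, 0.1, -1.3]
opening: 21.8
grip_force: 44.9
```

Request:
{"name": "send_rows", "arguments": {
  "series": [0,0,0,0,0,0.5,1.5,0,0,0,0,0,0.5,1.5,0,0,0,0,0,0.2,1.5,0,0,0,0,0,0.2,1.5,0,0,0,0,0,0,1.5]
}}

```text
time_s: 24.5
tcp_pos: [533.6, 177.0, 174.8]
tool_rot: [[0.905, 0.426, 0.0], [0.426, -0.905, 0.0], [0.0, 0.0, -1.0]]
contact_force: [0.2, 0.7, -1.0]
opening: 21.7
grip_force: 44.9
```

Request:
{"name": "send_rows", "arguments": {
  "series": [0,0,0,0,0,0,1.5,0,0,0,0,0,0,1.5,0,0,0,0,0,0,1.5]
}}

```text
time_s: 24.88
tcp_pos: [533.5, 176.9, 174.5]
tool_rot: [[0.905, 0.426, 0.0], [0.426, -0.905, 0.0], [0.0, 0.0, -1.0]]
contact_force: [0.0, -0.1, -1.8]
opening: 21.8
grip_force: 44.9
```

Request:
{"name": "send_rows", "arguments": {
  "series": [0,0,0,0,0,0.1,1.5,0,0,0,0,0,0,1.5,0,0,0,0,0,0,1.5]
}}

```text
time_s: 25.25
tcp_pos: [533.4, 176.9, 173.4]
tool_rot: [[0.905, 0.426, -0.0], [0.426, -0.905, -0.0], [-0.0, 0.0, -1.0]]
contact_force: [0.4, -0.2, -0.3]
opening: 21.6
grip_force: 44.9
```

Request:
{"name": "send_rows", "arguments": {
  "series": [0,0,0,0,0,0,2.6,0,0,0,0,0,0,3.2,0,0,0,0,0,0,4.5,0,0,0,0,0,0,7,0,0,0,0,0,0,7]
}}

```text
time_s: 25.88
tcp_pos: [533.5, 176.9, 173.5]
tool_rot: [[0.905, 0.426, 0.0], [0.426, -0.905, 0.0], [0.0, 0.0, -1.0]]
contact_force: [0.2, -0.7, -0.2]
opening: 58.2
grip_force: 0.0
```

Request:
{"name": "send_rows", "arguments": {
  "series": [0,0,0,0,0,0,7,0,0,0,0,0,0,7,0,0,0,0,0,0,7,0,0,0,0,0,0,7]
}}

```text
time_s: 26.38
tcp_pos: [533.4, 177.0, 173.5]
tool_rot: [[0.905, 0.426, 0.0], [0.426, -0.905, 0.0], [0.0, -0.0, -1.0]]
contact_force: [-0.2, 0.5, 0.3]
opening: 69.8
grip_force: 0.0
```

Raise clear and move aside so the top camera can see.

Request:
{"name": "send_rows", "arguments": {
  "series": [0,0,0,0,0,-2,7,0,0,0,0,0,-4,7,0,0,0,0,0,-4,7,0,0,0,0,0,-4,7,0,0,0,0,0,-2,7]
}}

```text
time_s: 27.0
tcp_pos: [534.3, 177.1, 337.6]
tool_rot: [[0.905, 0.426, 0.005], [0.426, -0.905, 0.001], [0.005, 0.002, -1.0]]
contact_force: [-0.2, -0.4, -0.4]
opening: 69.9
grip_force: 0.0
```

Request:
{"name": "send_rows", "arguments": {
  "series": [0,0,0,-3,4,0,7,0,0,0,-3,4,0,7,0,0,0,-3,4,0,7,0,0,0,-2,3,0,7,0,0,0,0,0,0,7]
}}

```text
time_s: 27.62
tcp_pos: [497.4, -7.2, 333.3]
tool_rot: [[0.906, 0.422, -0.0], [0.422, -0.906, 0.0], [-0.0, -0.0, -1.0]]
contact_force: [0.7, 0.4, -0.0]
opening: 70.1
grip_force: 0.0
```

```bash
python3 - <<'E'
from h import *
im,d,K,R,t=cam('scene'); np.savez('scene0b.npz',im=im,d=d,K=K,R=R,t=t); a=im
im,d,K,R,t=cam('top'); np.savez('top0b.npz',im=im,d=d,K=K,R=R,t=t)
save('pics/f.png',np.hstack([cv2.resize(a[100:400,200:500],(400,400)),cv2.resize(im[100:400,140:540],(400,300),interpolation=3) if 0 else cv2.resize(im[100:400,180:480],(400,400))]))
E
sed -e "s/{n}0.npz/{n}0b.npz/" m2.py > m2b.py; python3 m2b.py | grep -A3 disc; python3 m3.py top0b.npz | head -3
```

```text
top disc@154 ((534.2986450195312, 178.2388916015625), 45.54106903076172) ((534.1732177734375, 178.3546600341797), (89.2326431274414, 90.18900299072266), 121.32889556884766)
 base 528 [464.44353877 113.03102151   3.00003101] [610.70467953 236.6312444   13.45809691]
 plinth ((533.8129272460938, -235.251953125), (129.820556640625, 188.39356994628906), 89.83235931396484) 29.400728852714543
 mouth 146 normal [-0.499 -0.005  0.866] circ r 40.86587905883789 centre [ 523.  -235.4  154.1] meanz [ 520.9 -237.9  153.3]
scene disc@154 ((532.7657470703125, 178.74647521972656), 49.19226837158203) ((533.2378540039062, 178.43801879882812), (87.74695587158203, 97.54412841796875), 36.192996978759766)
 base 636 [468.62174373 104.71970063   3.02680601] [607.83242911 245.57685109  13.93230844]
 pot axis [532.10264964 178.23003208] 1093 1.3048645022653556
 plinth ((533.9667358398438, -237.0750732421875), (192.2998809814453, 125.75467681884766), 0.035127755254507065) 30.164383045496148
disc@154 ((534.2986450195312, 178.2388916015625), 45.54106903076172)
top z [532.6 175.1 228.6] 27
handle top ((532.2548217773438, 171.83282470703125), (15.37938404083252, 25.8741455078125), 68.34851837158203)
```

View pics/f.png

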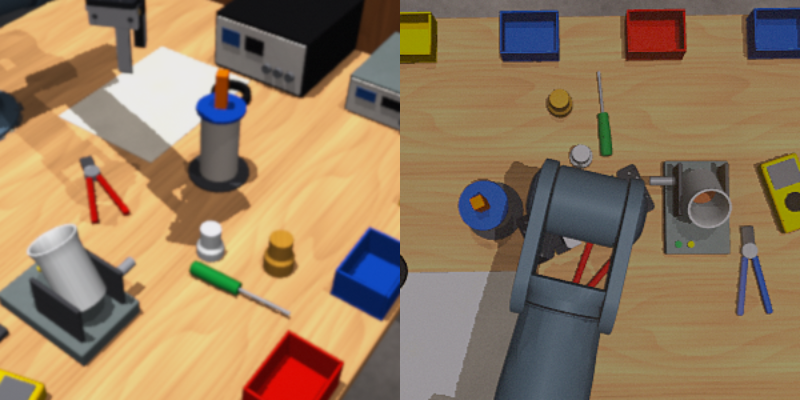

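The brush hangs upright in the pot: the disc is at left (221,108) and right (483,205), at (534,178) against a pot axis of (533.5,177.5). The bystanders look untouched and the arm is clear. Handing in.

```bash
python3 -c "
from cell import arm
s=arm.state();print(abs(s['dq']).max());print(arm.finish_job())"
```

```text
0.023575963427115237
the job is handed in; nothing more can be done
None
```

I scrubbed the socket with three strokes (about 7 N on the plate each time), hung the brush back upright in its pot about 1 mm off the axis, and handed the job in at about 28 s; the hand-in returned no verdict.

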